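# Wind the clock movement and hold the pickup on it to hear its beat

## Robot

A 6-joint arm with a two-finger parallel gripper is mounted at the origin on the work surface. World frame = base frame: x ahead of the robot, y to its left, z up, the work surface at z = 0. Lengths are in m, angles in rad, forces in N, time in s.
With the tool pointing down it reaches from about 0.325 to 0.775 m from the base axis. Payload 5.5 kg.
Tool frame: the origin (TCP) lies at the centre of the arm's flange, where the gripper is bolted on; the fingertips stand 182 mm ahead of it and the grasp point (between the pads) lies 163 mm ahead of it (tip_reach is the distance from the TCP to the fingertips, in m); z points along the fingers, y is the line along which they close (so a half turn about z gives the same grasp; the last joint's range is limited). The gripper opens to 88 mm and grips with 3 to 60 N. Pads are 20 mm wide; open, the fingers measure 115 mm over their backs; the gripper's body (75 mm by 178 mm) begins 61 mm behind the grasp point.
Start: joints at [-1.3, 0.091, 1.231, -0, 1.82, -0.057], TCP at [0.193, -0.568, 0.405] pointing down, gripper open.
Joint ranges: [-2.87, 2.87], [-0.86, 2.18], [0.17, 2.46], [-1.51, 4.65], [0.06, 2.69], [-2.65, 2.65]. Speed limits (rad/s): [2.57, 2.57, 3.01, 3.14, 3.14, 3.14].

## Interface

Orientations are given as a unit quaternion [w, x, y, z].
In Python, from cell import observe, get_image, camera_model, sign_off, tip_reach gives the robot as it stands.
- The arm moves only by the tool send_rows, never from a script. Its argument "rows" is text: rows parted by semicolons, each of 4 numbers parted by spaces: the shift along the world's x, y, z normalised to -1 to 1, where 1 is 150 mm, then the turn about the world's z normalised to -1 to 1, where 1 is 0.15 rad. A call has 1 to 8 rows; each row shifts and turns the commanded pose from where the row before left it; what a row does not reach is not made up. A row lasts 1/8 s, in which the tool goes at most 62.5 mm and 10.7 degrees, less where a joint would pass 70% of its speed; a pose out of reach is approached as far as the arm can. A call with a number of a shift or a turn outside -1 to 1 is refused whole. A call with a gripper value outside its range is refused whole. "grip" is the opening, from 0 (shut) to 1 (fully open), set as the call begins (left out, the last holds). The fingers move at their own pace and stop on an object; "grip_force" is the grip in N (left out, the last holds). Time passes only in rows, so rows that do not move let the fingers close. It gives the time, the measured TCP pose, the force, the opening and the grip force at its end, in the units of the state.
- observe(): the state, without advancing time (a new reading comes with each control period).
- get_image(name): name is "scene" or "top" or "wrist"; returns (picture, depth): 480x640x3 uint8, blue, green, red; 480x640 float32, m along the optical axis (not along the pixel's ray), 0 where there is no reading.
- camera_model(name): a dict with "vfov" (degrees; the focal length in pixels is half the picture's height over the tangent of half this angle, whatever the lens; pixels are square), "cx", "cy" (the principal point, pixels), "position" and "rotation" of the camera in the world; the wrist camera has in their place "hand_eye" (4x4, takes a point from camera to tool coordinates, whose origin is the TCP and whose axes are the flange's). Camera axes: x right, y up, looking along -z (the intrinsics and any distortion apply to the point x, -y, -z); pixel columns grow to the right and rows downward; lengths in m; the calibration is good to about 2 mm. A picture is of the moment at which its call begins: read the wrist's pose just before it. camera_model takes no time and is no camera call.
- sign_off(): hands the job in; it is judged then, once.
The state is a dict: "clock": time; "q": joint angles; "joint_vel": joint speeds; "tau": joint torques, N m; "position": TCP position; "orientation": TCP orientation; "contact_force": force on the tool from outside, world axes, zero at the start; "ft_torque": the same for the moment, N m; "grip_width": finger opening in m; "finger_force": force on a finger pad.
Only numpy, scipy, OpenCV 4.12 (cv2) and the standard library are available. Lean on these libraries where they do the work, as an engineer would, in place of code of your own. Each camera call takes 0.05 s, during which the arm holds its last target. There are 200 camera calls.

## Task

Top up the clock movement's mainspring: wind its brass key clockwise until it comes up against its stop (a little under half a turn is left). Then take the pen-type contact pickup out of its leaning stand and hold it upright, square to the back plate, with its tip on the red dot, pressed lightly so that the sprung tip is about halfway in. Finish while still holding it there for the timing tester, and leave the other things on the bench where they are.

Things in the scene. Friction and masses are not known exactly. Their poses are not given: they have to be found in the camera images.
- movement: Mantel-clock movement lying back plate up in a blue holder (base 150 x 124 mm), fixed to the bench. Origin: centre of the holder's underside; z up, x along the plates' 124 mm side. Brass back plate 124 x 104 mm, level, upper face 68 mm above the bench. Key at x -30, y +12 mm; balance with its cock, 14 mm above the plate, at x +36, y -20; corner nuts stand up 5 mm.
- spot (a point): Centre of the red dot, a 12 mm flat sticker on the back plate's upper face (68 mm above the bench), at x +38, y +30 mm of the movement; 70 mm from the key's axis and 50 mm from the balance's axis.
- key (a joint): Winding of the key in rad: grows as the key is turned clockwise seen from above; starts somewhere between 0.2 and 0.9 and meets its firm stop at 3.3, fully wound. The ratchet click (here plain friction, both ways) keeps the key where it is let go; turning takes 0.06 to 0.09 N m.
- key_grip (a point): Grip point of the brass wing key, on its vertical axis, 36 mm above the back plate (104 mm above the bench). Its axes turn with the key: x along the flat wing, y across it. Wing 44 mm wide, 8 mm thick, from 22 to 46 mm above the plate; below it a round 13 mm shank. Pinch the wing across its thickness.
- pickup_stand: Stand of the pickup, fixed to the bench: white disc 92 mm across, 12 mm high, with an aluminium tube (28 mm outside, 20.4 mm bore) leaning 20 degrees from vertical towards the stand's -x. Origin: centre of the underside, z up. The tube's axis leaves the point x +20, z +6 mm; its rim is 72 mm farther along the axis.
- pickup: Cordless pen-type contact pickup, 150 mm long, about 80 g, loose in the stand's leaning tube. Origin: end of the unpressed tip; z along its axis, tip to tail. Grey barrel 18 mm in diameter from 30 to 150 mm (black sleeve 66-96, orange tail), orange 26 mm collar at 60-64 mm resting on the tube's rim; nose 12-30 mm. Draw it out along the tube: 60 mm sit inside. Centre of mass about 80 mm from the tip.
- pickup_point (a point): The end of the pickup's sprung steel tip (6 mm diameter, round-ended); it moves with the tip and has the pickup's axes.
- pickup_tip (a joint): How far the sprung tip is pushed into the nose, in m: 0 free, 0.010 bottomed. The spring pushes back with 0.6 N at first, then 0.3 N more for each mm (2.1 N at halfway, 0.005).
- dish: Clear round dish 60 mm across, 15 mm high, with small wheels in it; loose; origin at the centre of its underside. Leave alone.
- loupe: Black eye loupe 38 mm across, 26 mm high; loose; origin at the centre of its underside. Leave alone.
- oil_cups: Black block of three oil cups with red, yellow and blue lids, 92 x 34 x 28 mm; loose; origin at the centre of its underside. Leave alone.
- tweezers: Steel tweezers 124 mm long, lying; loose; origin at the middle of the underside. Leave alone.
- screwdriver: Small screwdriver with a blue handle, 150 mm long, lying; loose. Leave alone.
- blower: Dark blue rubber dust blower, 60 mm across, nozzle up, 95 mm high; loose; origin at the centre of its underside. Leave alone.
- dust_cover: Clear dust dome 80 mm across, 72 mm high with its knob; loose; origin at the centre of its underside. Leave alone.
There are look-alikes about, which are no part of the job. What is shaped like the pickup but pink is not meant. Leave any purple look-alike of the movement alone.

How it is judged:
On the way, in this order (a step that is already met when the one before it is completed fails the run):
1. the key is wound up to its stop (value of joint key above 3.1 rad), for 0.2 s.
2. the pickup is out of its stand, in the gripper (contact force between pickup and the fingers above 1 N and distance between pickup_point and pickup_stand above 0.1 m), for 0.2 s.
At the end, for the whole second after the job is handed in: Key over 3.1 rad (stop 3.3); the gripper still holds the pickup at rest, within 8 degrees of upright, tip end within 6 mm of the dot's centre, sprung tip 2.5 to 7.8 mm in, pressing with 0.6 to 5 N; nothing but hand and dot carries it (value of joint key above 3.1 rad and horizontal distance between pickup_point and spot below 0.006 m and z of pickup_point in the frame of spot below 0.003 m and angle between pickup's own z axis and vertical below 0.14 rad and height (world z) of pickup above 0.055 m and value of joint pickup_tip between 0.0025 and 0.0078 m and contact force between pickup and movement between 0.6 and 5 N and contact force between pickup and the fingers above 1 N and contact force between pickup and pickup_stand below 0.1 N and linear speed of pickup below 0.02 m/s); the arm keeps its last pose, push and grip.
It fails at once if the pickup is pressed hard on the movement (over 12 N) (contact force between pickup and movement above 12 N).
It fails at once if one of the other things on the bench is moved by more than 30 mm (distance of any of dish, loupe, oil_cups, tweezers, screwdriver, blower, dust_cover from where it was at the start of the episode above 0.03 m).
It also fails if it takes over 72 s, if anything falls off the work surface, if the arm or the gripper's body presses on something with over 40 N, if the wrist force passes 120 N, or if a joint passes its speed limit or range.

## Working session

There is one attempt and no reset: what is moved stays moved. The work goes in short steps, Python scripts to look and compute and a tool call to move; the robot and the scene stay as the last step left them, time stands still between calls to the robot, and variables do not carry over. Pictures are saved under pics/ and viewed, at most 10 in all, crops included, and the job is handed in when it is done.

Besides the shell and the picture viewer there is one more tool, called after ">>>" as name(argument=value, ...), one argument or row to a line, values as JSON. send_rows: Moves the arm, as the interface text tells. Scaled input: -1 to 1 covers 150 mm each way for a shift and 0.15 rad each way for a turn. Its arguments: {"type":"object","properties":{"rows":{"type":"string"},"grip":{"type":"number"},"grip_force":{"type":"number"}},"required":["rows"]}

```bash
ls; mkdir -p pics; cat > h.py <<'E'
import numpy as np, cv2
from cell import *
from scipy.spatial.transform import Rotation as R
def pose(name,st=None):
    m=camera_model(name)
    if name=="wrist":
        T=np.eye(4);T[:3,3]=st["position"];q=st["orientation"];T[:3,:3]=R.from_quat([q[1],q[2],q[3],q[0]]).as_matrix()
        T=T@np.array(m["hand_eye"]);return m,T[:3,:3],T[:3,3]
    r=np.array(m["rotation"]);
    return m,r,np.array(m["position"])
def f(m): return 240/np.tan(np.radians(m["vfov"])/2)
def dirs(m,r,uv):
    uv=np.atleast_2d(np.float64(uv));k=f(m)
    K=np.array([[k,0,m["cx"]],[0,k,m["cy"]],[0,0,1]])
    d=np.array(m.get("distortion",m.get("dist",np.zeros(5))),float).ravel()
    p=cv2.undistortPoints(uv.reshape(-1,1,2),K,d).reshape(-1,2)
    return np.c_[p[:,0],-p[:,1],-np.ones(len(p))]@r.T
def onplane(name,uv,z,st=None):
    m,r,t=pose(name,st);d=dirs(m,r,uv);return t+d*((z-t[2])/d[:,2])[:,None]
def atdepth(name,uv,dep,st=None):
    m,r,t=pose(name,st);d=dirs(m,r,uv);return t+d*np.atleast_1d(dep)[:,None]
def tri(rays):
    A=0;b=0
    for o,d in rays:
        d=d/np.linalg.norm(d);P=np.eye(3)-np.outer(d,d);A=A+P;b=b+P@o
    return np.linalg.solve(A,b)
E
python3 - <<'E'
from h import *
print(observe())
for n in("scene","top","wrist"):
    print(n,camera_model(n)); im,d=get_image(n);cv2.imwrite(f"pics/{n}0.png",im);np.save(f"pics/{n}0.npy",d)
E
```

```text
pics
{'clock': 0.0, 'q': array([-1.29971495e+00,  9.18405770e-02,  1.23183583e+00,  5.05686388e-06,
        1.81980868e+00, -5.66913990e-02]), 'joint_vel': array([ 7.32258184e-04,  3.43714103e-04,  2.52180085e-04,  7.52827118e-04,
       -5.87861822e-05,  1.16710944e-04]), 'tau': array([-3.54112435e-04, -4.46450758e+01, -4.06452298e+01,  6.98372629e-02,
        2.92103353e-02, -1.29725968e-04]), 'position': array([ 0.19317993, -0.56810907,  0.40354577]), 'orientation': array([-9.41048783e-04,  9.86600114e-01,  1.63154282e-01, -9.87986939e-05]), 'contact_force': array([ 0.34970875,  0.13795511, -0.62759963]), 'ft_torque': array([-0.03004428,  0.06101284,  0.0004481 ]), 'finger_force': 0.0, 'grip_width': 0.08795593849190361}
scene {'vfov': 45.122936127625586, 'cx': 316.838057009766, 'cy': 244.962115851146, 'position': array([1.26175174, 0.71925709, 0.70585231]), 'rotation': array([0.35743173, 0.19227118, 0.45245025, 0.79408005])}
top {'vfov': 47.7790699341197, 'cx': 315.7876939863216, 'cy': 237.77660735483593, 'position': array([0.28976291, 0.00876906, 1.54497603]), 'rotation': array([ 0.70898811,  0.05327898, -0.06112299, -0.7005435 ])}
wrist {'vfov': 67.80503039413925, 'cx': 317.5987942195464, 'cy': 240.3307485312244, 'hand_eye': array([[-5.81080729e-04,  9.52334410e-01,  3.05055459e-01,
         8.40869066e-02],
       [ 9.99999781e-01,  4.56874974e-04,  4.78545256e-04,
        -5.78325078e-04],
       [ 3.16362909e-04,  3.05055670e-01, -9.52334468e-01,
         2.00273870e-02],
       [ 0.00000000e+00,  0.00000000e+00,  0.00000000e+00,
         1.00000000e+00]])}
```

```bash
sed -i 's/    r=np.array(m\["rotation"\]);/    q=m["rotation"];r=R.from_quat([q[1],q[2],q[3],q[0]]).as_matrix()/' h.py
```

```text
(no output)
```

View pics/top0.png

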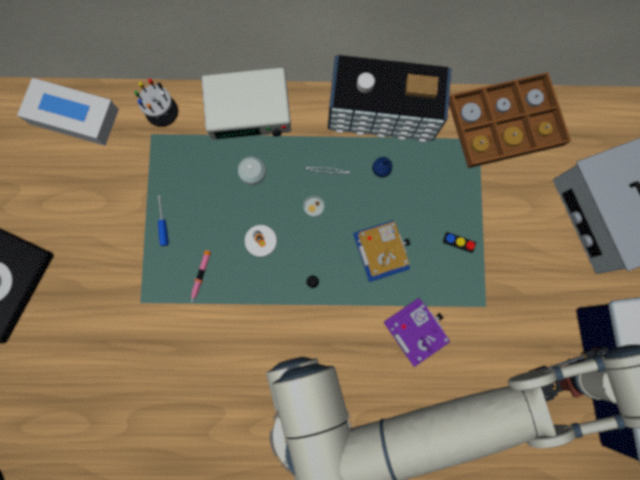

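View pics/scene0.png

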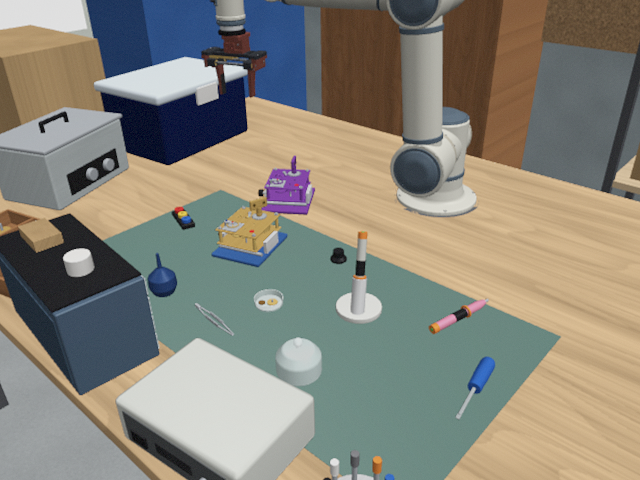

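```bash
python3 - <<'E'
from h import *
t=cv2.imread("pics/top0.png");s=cv2.imread("pics/scene0.png")
a=cv2.resize(t[205:290,340:430],(400,378),interpolation=cv2.INTER_CUBIC)
b=cv2.resize(s[180:270,205:300],(400,378),interpolation=cv2.INTER_CUBIC)
c=cv2.resize(t[215:265,235:288],(400,220),interpolation=cv2.INTER_CUBIC) 
d=cv2.resize(s[225:325,330:386],(400,220)[0:0] or (123,220),interpolation=cv2.INTER_CUBIC)
o=np.zeros((600,800,3),np.uint8);o[:378,:400]=a;o[:378,400:]=b;o[378:598,:400]=c;o[378:598,400:523]=d
cv2.imwrite("pics/crop.png",o)
hsv=cv2.cvtColor(t,cv2.COLOR_BGR2HSV)
m=((hsv[...,0]<6)|(hsv[...,0]>174))&(hsv[...,1]>150)&(hsv[...,2]>90)
n,l,st,ce=cv2.connectedComponentsWithStats(m.astype(np.uint8))
for i in range(1,n):
  if st[i,4]>4: print(st[i],ce[i],onplane("top",ce[i],.068))
print(onplane("top",[[382,250],[260,240],[417,332]],.0))
E
```

```text
[148  79   4   4  12] [149.66666667  80.33333333] [[0.98573201 0.47855361 0.068     ]]
[282 126   3   2   6] [283.  126.5] [[0.85195962 0.09084439 0.068     ]]
[466 241   9   9  65] [470.09230769 244.90769231] [[ 0.51675533 -0.43331354  0.068     ]]
[[ 0.50909061 -0.19830365  0.        ]
 [ 0.53373565  0.15377387  0.        ]
 [ 0.27721235 -0.29496568  0.        ]]
```

View pics/crop.png

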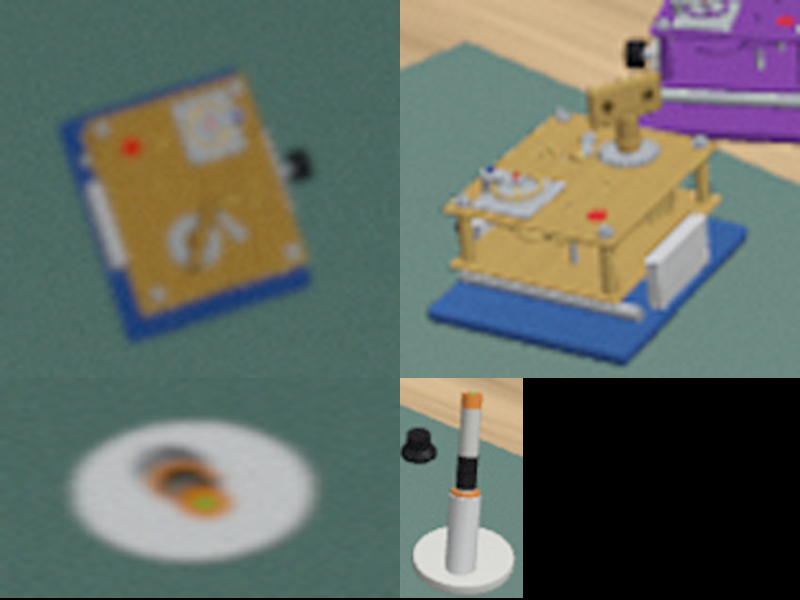

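Brass movement at (382,250) fits (purple at (417,332) is the decoy); grey/orange pickup in the white stand at (260,240) fits (pink pen at (201,275) is the decoy). The crop confirms both. Red dot is at about (369,238), key about (385,257).

>>> send_rows(
  rows="0.26 0.3 0 0;0.26 0.3 0 0;0.26 0.3 0 0;0.26 0.3 0 0;0.26 0.3 0 0;0.26 0.3 0 0;0.26 0.3 0 0;0.26 0.3 0 0",
)

```text
clock: 1.15
position: [0.5061, -0.2063, 0.4044]
orientation: [0.0, 0.987, 0.163, -0.0]
contact_force: [1.2, -1.6, 0.9]
grip_width: 0.0879
finger_force: 0.0
```

>>> send_rows(
  rows="0 0 0 0;0 0 0 0",
)

```text
clock: 1.4
position: [0.5051, -0.2082, 0.4042]
orientation: [-0.0, 0.987, 0.163, -0.001]
contact_force: [-1.6, -0.2, 0.4]
grip_width: 0.0877
finger_force: 0.0
```

```bash
python3 - <<'E'
from h import *
import pickle
st=observe();print(st["position"],st["q"])
im,d=get_image("wrist");cv2.imwrite("pics/w1.png",im);pickle.dump((st,im,d),open("w1.pkl","wb"))
E
```

```text
[ 0.50508773 -0.20816741  0.40424715] [-4.53024785e-01 -5.33544030e-02  1.37762962e+00 -6.07543193e-04
  1.81815926e+00  7.89250868e-01]
```

View pics/w1.png

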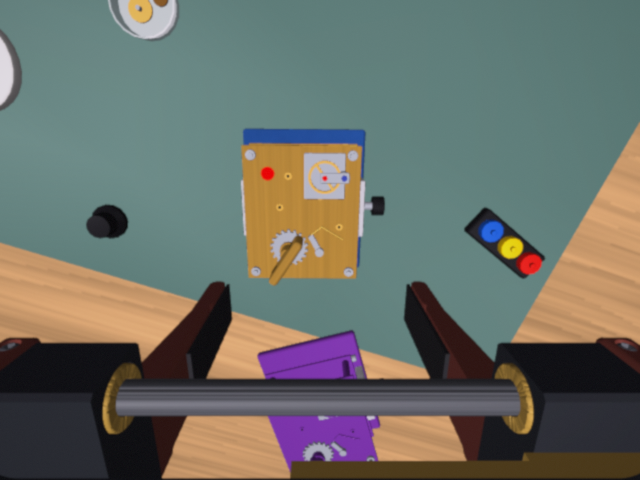

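Wrist view: red dot at (267,174), key wing from (300,240) to (273,280), standing on its ratchet wheel at (288,247).

```bash
cat > m.py <<'E'
from h import *
def reddot(im,lo=20,hi=600):
    hsv=cv2.cvtColor(im,cv2.COLOR_BGR2HSV)
    m=((hsv[...,0]<6)|(hsv[...,0]>174))&(hsv[...,1]>200)&(hsv[...,2]>150)
    n,l,s,c=cv2.connectedComponentsWithStats(m.astype(np.uint8))
    return [(s[i,4],c[i]) for i in range(1,n) if lo<s[i,4]<hi]
def cloud(im,d,st):
    v,u=np.mgrid[0:480,0:640];P=atdepth("wrist",np.c_[u.ravel(),v.ravel()],d.ravel(),st)
    return P.reshape(480,640,3)
E
python3 - <<'E'
from m import *
import pickle
st,im,d=pickle.load(open("w1.pkl","rb"))
print(reddot(im)); uv=reddot(im)
P=cloud(im,d,st)
for a,c in uv: print(a,c,P[int(c[1]),int(c[0])],onplane("wrist",c,.068,st))
t=cv2.imread("pics/top0.png").astype(int)[225:250,355:382]
m=(t[...,2]-t[...,1]>70)&(t[...,1]<110); v,u=np.nonzero(m);w=(t[...,2]-t[...,1])[m]; 
c2=np.array([u@w/w.sum()+355,v@w/w.sum()+225]);print("top",c2,len(u))
ms,r,o=pose("wrist",st);mt,rt,ot=pose("top")
print("tri dot",tri([(o,dirs(ms,r,[267,174])[0]),(ot,dirs(mt,rt,c2)[0])]))
sel=np.zeros((480,640),bool);sel[215:300,240:330]=1
k=sel&(P[...,2]>.088)&(P[...,2]<.13)&(d>0)
pts=P[k];print(k.sum(),pts.mean(0),pts.max(0),pts.min(0))
top=pts[pts[:,2]>pts[:,2].max()-.008]
rc=cv2.minAreaRect(np.float32(top[:,:2]*1000));print(rc,cv2.boxPoints(rc))
# plate edges
h=cv2.cvtColor(im,cv2.COLOR_BGR2HSV);pl=sel*0
pl=(abs(P[...,2]-.068)<.006)&(d>0);pl[:120]=0;pl[290:]=0;pl[:,:235]=0;pl[:,372:]=0
p=P[pl];print(p[:,2].mean(),cv2.minAreaRect(np.float32(p[:,:2]*1000)))
E
```

```text
[(np.int32(126), array([267.19047619, 173.07936508])), (np.int32(320), array([529.8375 , 263.59375]))]
126 [267.19047619 173.07936508] [ 0.53253    -0.1510539   0.06737257] [[ 0.53262046 -0.15128972  0.068     ]]
320 [529.8375  263.59375] [ 0.52404638 -0.44227602  0.02394469] [[ 0.53115646 -0.41130932  0.068     ]]
top [369.03367408 237.53457607] 16
tri dot [ 0.53279901 -0.1524029   0.07535793]
666 [ 0.47658725 -0.18926392  0.10959293] [ 0.49530205 -0.18097884  0.11588118] [ 0.4530283  -0.19812725  0.08894915]
((474.1087646484375, -189.77813720703125), (8.072824478149414, 43.32111358642578), 75.07145690917969) [[ 452.13947 -188.09825]
 [ 493.9984  -199.25838]
 [ 496.07806 -191.45802]
 [ 454.21912 -180.2979 ]]
0.0683302949495403 ((505.76904296875, -191.5108642578125), (123.98042297363281, 104.35482025146484), 18.19192886352539)
```

>>> send_rows(
  rows="-0.026 0.015 0 1;-0.026 0.015 0 1;-0.026 0.015 0 1;-0.026 0.015 0 1;-0.026 0.015 0 1;-0.026 0.015 0 1;-0.026 0.015 0 1;-0.026 0.015 0 1",
)

```text
clock: 2.45
position: [0.4729, -0.1916, 0.4048]
orientation: [0.0, 0.722, 0.692, -0.0]
contact_force: [0.7, -0.0, -0.6]
grip_width: 0.0878
finger_force: 0.0
```

>>> send_rows(
  rows="0 0 0 1;0 0 0 1;0 0 0 1;0 0 0 1;0 0 0 1;0 0 0 1;0 0 -0.1 1;0 0 -0.1 1",
)

```text
clock: 3.45
position: [0.473, -0.1916, 0.3746]
orientation: [0.0, 0.204, 0.979, -0.0]
contact_force: [-0.2, -0.3, 0.7]
grip_width: 0.0878
finger_force: 0.0
```

>>> send_rows(
  rows="0 0 -0.1 1;0 0 -0.1 0;0 0 0 0;0 0 0 0",
)

```text
clock: 3.95
position: [0.4738, -0.1905, 0.3452]
orientation: [0.0, 0.133, 0.991, -0.0]
contact_force: [-0.1, 0.3, 0.3]
grip_width: 0.0879
finger_force: 0.0
```

```bash
python3 - <<'E'
from m import *
st=observe();q=st["orientation"];print(st["position"],st["q"],2*np.arctan2(q[2],q[1]))
im,d=get_image("wrist");cv2.imwrite("pics/w2.png",im)
P=cloud(im,d,st)
k=(abs(P[...,0]-.474)<.04)&(abs(P[...,1]+.19)<.04)&(P[...,2]>.105)&(P[...,2]<.13)&(d>0)
p=P[k];rc=cv2.minAreaRect(np.float32(p[:,:2]*1000));print(len(p),rc,p[:,2].max(),cv2.boxPoints(rc))
print([(a,c,P[int(c[1]),int(c[0])]) for a,c in reddot(im)])
E
```

```text
[ 0.47381701 -0.19045494  0.34522691] [-4.48793575e-01 -1.54379904e-01  1.57596520e+00 -9.19198796e-05
  1.71926452e+00 -1.75347999e+00] 2.875469109976464
827 ((473.1907043457031, -189.79957580566406), (7.9135212898254395, 43.93585968017578), 74.92935180664062) 0.11617275186954051 [[ 450.94952 -187.90837]
 [ 493.37427 -199.33214]
 [ 495.4319  -191.69078]
 [ 453.00714 -180.26701]]
[(np.int32(78), array([159.53846154,   2.25641026]), array([ 0.29564437, -0.24338266,  0.06918412])), (np.int32(23), array([103.,  58.]), array([ 0.31893947, -0.28465326,  0.0817184 ])), (np.int32(134), array([383.81343284, 298.55970149]), array([ 0.53182454, -0.15198361,  0.06829601])), (np.int32(239), array([ 78.9832636 , 336.59414226]), array([ 0.51820819, -0.44340464,  0.02349799]))]
```

>>> send_rows(
  rows="0 0.005 -0.18 0;0 0 -0.18 0;0 0 -0.17 0;0 0 0 0",
  grip_force=30,
)

```text
clock: 4.5
position: [0.4736, -0.1891, 0.2636]
orientation: [-0.002, 0.132, 0.991, 0.001]
contact_force: [0.6, -0.6, 0.9]
grip_width: 0.0875
finger_force: 0.0
```

>>> send_rows(
  rows="0 0 0 0;0 0 0 0;0 0 0 0;0 0 0 0;0 0 0 0;0 0 0 0",
  grip=0,
  grip_force=30,
)

```text
clock: 5.25
position: [0.474, -0.1893, 0.2651]
orientation: [-0.0, 0.132, 0.991, 0.0]
contact_force: [-0.1, -0.5, -0.2]
grip_width: 0.0311
finger_force: 0.0
```

>>> send_rows(
  rows="0 0 0 0;0 0 0 0;0 0 0 0;0 0 0 0",
)

```text
clock: 5.75
position: [0.4738, -0.1898, 0.2651]
orientation: [-0.0, 0.132, 0.991, -0.001]
contact_force: [-1.3, -4.8, 0.1]
grip_width: 0.0118
finger_force: 30.0
```

>>> send_rows(
  rows="0 0 0 -0.9;0 0 0 -0.9;0 0 0 -0.9;0 0 0 -0.9;0 0 0 -0.9;0 0 0 -0.9;0 0 0 -0.9;0 0 0 -0.9",
)

```text
clock: 6.75
position: [0.474, -0.1896, 0.2651]
orientation: [0.0, 0.624, 0.781, -0.0]
contact_force: [0.1, -4.2, -1.2]
grip_width: 0.0117
finger_force: 30.0
```

```bash
cat > s.py <<'E'
from h import *
st=observe();q=st["orientation"];print(st["position"],st["q"],"yaw",2*np.arctan2(q[2],q[1]),"f",st["contact_force"],"t",st["ft_torque"],st["grip_width"],st["finger_force"])
E
python3 s.py
```

```text
[ 0.47402741 -0.18958305  0.26513521] [-4.46923589e-01 -1.33820120e-01  1.69940768e+00 -5.43184518e-04
  1.57528225e+00 -6.69323161e-01] yaw 1.7931932662128665 f [ 0.08942691 -4.17432923 -1.15863552] t [-0.78550442 -0.11040401  0.03906017] 0.011655446771133558 29.997131824493408
```

>>> send_rows(
  rows="0 0 0 -0.9;0 0 0 -0.9;0 0 0 -0.9;0 0 0 -0.9;0 0 0 -0.9;0 0 0 -0.9;0 0 0 -0.9;0 0 0 -0.9",
)

```text
clock: 7.75
position: [0.4743, -0.1897, 0.2651]
orientation: [0.001, 0.937, 0.349, 0.0]
contact_force: [2.9, -5.3, -2.0]
grip_width: 0.0118
finger_force: 30.0
```

```bash
python3 s.py
```

```text
[ 0.47425577 -0.18968598  0.26513706] [-4.46919166e-01 -1.33633081e-01  1.69923437e+00 -5.21586860e-04
  1.57417620e+00  4.10625978e-01] yaw 0.7132489466703957 f [ 2.86073024 -5.26262775 -2.04367957] t [-0.96002421 -0.37269566  0.06020028] 0.011827723906387786 29.99738037586212
```

>>> send_rows(
  rows="0 0 0 -0.6;0 0 0 -0.6;0 0 0 -0.6",
)

```text
clock: 8.12
position: [0.4743, -0.1898, 0.2651]
orientation: [0.001, 0.975, 0.22, 0.001]
contact_force: [2.0, -5.7, -2.7]
grip_width: 0.0122
finger_force: 30.0
```

```bash
python3 s.py
```

```text
[ 0.47428261 -0.18976745  0.26510332] [-4.46997695e-01 -1.33550331e-01  1.69921947e+00 -6.52092795e-04
  1.57391369e+00  6.79162208e-01] yaw 0.44463373555269536 f [ 2.02022784 -5.72355489 -2.71831484] t [-0.97483417 -0.37929084  0.08713385] 0.01220434129378582 29.998358488082886
```

>>> send_rows(
  rows="0 0 0 -0.5;0 0 0 -0.5;0 0 0 0",
)

```text
clock: 8.5
position: [0.4743, -0.1898, 0.2651]
orientation: [0.001, 0.989, 0.148, 0.001]
contact_force: [2.3, -6.1, -2.2]
grip_width: 0.0117
finger_force: 30.0
```

```bash
python3 s.py
```

```text
[ 0.47429948 -0.18978039  0.26514452] [-4.46982239e-01 -1.33571805e-01  1.69916543e+00 -7.25305653e-04
  1.57385675e+00  8.27092876e-01] yaw 0.2967182158060343 f [ 2.32452314 -6.09442611 -2.15221753] t [-0.9883427  -0.41941164  0.02361912] 0.011742864768278476 29.999809563159943
```

>>> send_rows(
  rows="0 0 0 -0.5;0 0 0 -0.5;0 0 0 0",
)

```text
clock: 8.88
position: [0.4743, -0.1898, 0.2652]
orientation: [0.001, 0.997, 0.073, 0.001]
contact_force: [2.9, -6.5, -2.2]
grip_width: 0.0118
finger_force: 30.0
```

```bash
python3 s.py
```

```text
[ 0.4743075  -0.18984986  0.26515253] [-4.47069414e-01 -1.33560464e-01  1.69914090e+00 -8.13400808e-04
  1.57369739e+00  9.77061112e-01] yaw 0.14666250017945598 f [ 2.85666575 -6.48674834 -2.16415775] t [-1.05772507 -0.35166703  0.03264657] 0.011835471004885124 29.99979257583618
```

>>> send_rows(
  rows="0 0 0 -0.5;0 0 0 -0.5",
)

```text
clock: 9.12
position: [0.4745, -0.1899, 0.2652]
orientation: [0.001, 1.0, -0.002, 0.001]
contact_force: [5.2, -6.0, -2.5]
grip_width: 0.0119
finger_force: 30.0
```

```bash
python3 s.py
```

```text
[ 0.47454018 -0.18986048  0.26519469] [-4.46986547e-01 -1.33453322e-01  1.69896865e+00 -5.22040040e-04
  1.57273746e+00  1.12841160e+00] yaw -0.004603702538606019 f [ 5.16801097 -5.998457   -2.50243384] t [-1.15765182 -0.73370851  0.30179433] 0.011893126794277573 29.997929334640503
```

>>> send_rows(
  rows="0 0 0 -0.5;0 0 0 -0.5",
)

```text
clock: 9.38
position: [0.4745, -0.1898, 0.2653]
orientation: [0.001, 0.997, -0.077, 0.001]
contact_force: [3.8, -5.3, -2.7]
grip_width: 0.013
finger_force: 37.1
```

```bash
python3 s.py
```

```text
[ 0.47450074 -0.18980302  0.26525474] [-4.46840169e-01 -1.33503011e-01  1.69890628e+00 -7.60328935e-04
  1.57313406e+00  1.27776234e+00] yaw -0.15380912056959234 f [ 3.75932012 -5.2725313  -2.74059891] t [-1.0914806  -0.5897113   0.84549477] 0.012950142812781382 37.127623334527016
```

Torque jumped to 0.85 N m with yaw near -0.05: the key is on its stop. Release and go look at the pickup.

>>> send_rows(
  rows="0 0 0 0.5;0 0 0 0;0 0 0 0;0 0 0 0",
  grip=0.6,
)

```text
clock: 9.88
position: [0.474, -0.1892, 0.2651]
orientation: [-0.0, 0.999, -0.039, 0.0]
contact_force: [0.1, 0.0, -0.5]
grip_width: 0.0492
finger_force: 0.0
```

>>> send_rows(
  rows="0 0 0.2 0;0 0 0.3 0;0 0 0.3 0;0 0.3 0.1 0;0 0.38 0.1 0;0.08 0.38 0.08 0;0.08 0.38 0 0;0.08 0.38 0 0",
  grip=1,
)

```text
clock: 10.88
position: [0.5099, 0.0856, 0.4276]
orientation: [-0.0, 0.999, -0.039, 0.001]
contact_force: [-0.2, -0.6, -0.6]
grip_width: 0.0877
finger_force: 0.0
```

>>> send_rows(
  rows="0.05 0.35 0 0;0.05 0.1 0 0;0 0 0 0;0 0 0 0",
)

```text
clock: 11.38
position: [0.5251, 0.1499, 0.4272]
orientation: [0.0, 0.999, -0.039, 0.0]
contact_force: [-0.6, -0.4, 0.3]
grip_width: 0.0879
finger_force: 0.0
```

```bash
python3 s.py; python3 - <<'E'
from m import *
import pickle
st=observe();im,d=get_image("wrist");cv2.imwrite("pics/w3.png",im);pickle.dump((st,im,d),open("w3.pkl","wb"))
E
```

```text
[0.52506393 0.14987881 0.42721338] [ 2.15913380e-01 -4.85376211e-02  1.33227242e+00 -5.65409468e-04
  1.85798597e+00  1.86542979e+00] yaw -0.07888020542300878 f [-0.57451826 -0.42892604  0.29262151] t [ 0.02164396 -0.01239298 -0.07997223] 0.08792823499172694 0.0
```

View pics/w3.png

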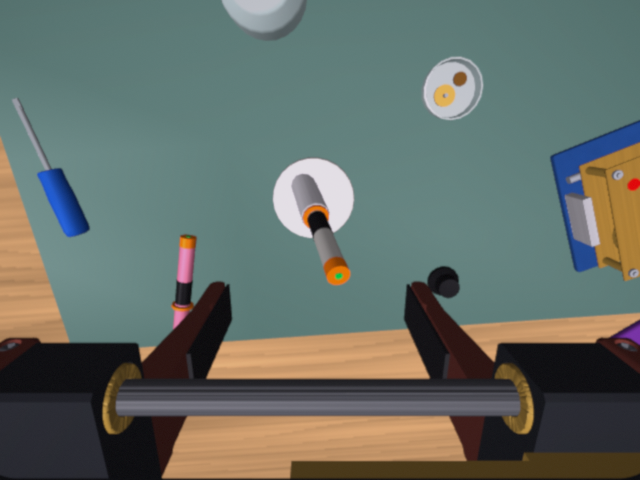

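Wrist view: stand disc centre (314,197), orange collar (316,214), pickup tail with green end (338,273); the pink pen at (185,280) is the decoy.

```bash
cat > cyl.py <<'E'
from m import *
from scipy.optimize import least_squares
def fitcyl(P,zlo,zhi,c,rad,r=.009):
    k=(P[...,2]>zlo)&(P[...,2]<zhi)&(np.hypot(P[...,0]-c[0],P[...,1]-c[1])<rad)
    p=P[k]
    def res(x):
        zc=p[:,2]-(zlo+zhi)/2;a=np.array([x[2],x[3],1]);a/=np.linalg.norm(a)
        v=np.c_[p[:,0]-x[0],p[:,1]-x[1],zc];return np.linalg.norm(np.cross(v,a),axis=1)-r
    s=least_squares(res,[p[:,0].mean(),p[:,1].mean(),0,0],loss="soft_l1",f_scale=.001)
    x=s.x;print("n",len(p),"at z",(zlo+zhi)/2,x[:2],"slope",x[2:],"tilt",np.degrees(np.arctan(np.hypot(*x[2:]))),"az",np.arctan2(x[3],x[2]),"rms",np.sqrt(np.mean(res(x)**2)));return x
E
python3 - <<'E'
from cyl import *
import pickle
st,im,d=pickle.load(open("w3.pkl","rb"));P=cloud(im,d,st);P[d==0]=0
hs=cv2.cvtColor(im,cv2.COLOR_BGR2HSV);g=(hs[...,0]>45)&(hs[...,0]<75)&(hs[...,1]>200);g[:250]=0;g[300:]=0
v,u=np.nonzero(g);c=[u.mean(),v.mean()];print("green",c,len(u),P[g].mean(0))
ms,r,o=pose("wrist",st);mt,rt,ot=pose("top")
print("tri tail",tri([(o,dirs(ms,r,c)[0]),(ot,dirs(mt,rt,[262.2,243.2])[0])]))
t=P[int(c[1]),int(c[0])]
x=fitcyl(P,.085,.150,t[:2]+[.02,0],.05)
di=(abs(P[...,2]-.012)<.003);di[:,:260]=0;di[:,370:]=0;di[:140]=0;di[250:]=0
print(cv2.minEnclosingCircle(np.float32(P[di][:,:2]*1000)))
E
```

```text
green [np.float64(338.3333333333333), np.float64(275.53333333333336)] 15 [0.50061228 0.1365689  0.15943223]
tri tail [0.50020927 0.13479739 0.15760981]
n 974 at z 0.1175 [0.52082282 0.14629744] slope [ 0.00248432 -0.11134531] tilt 6.355014436399629 az -1.548488167618652 rms 0.0034496312878810245
((531.0769653320312, 155.11375427246094), 45.798770904541016)
```

>>> send_rows(
  rows="-0.02 -0.01 0 0.84;-0.02 -0.01 0 0.84;-0.02 -0.01 -0.16 0.84;-0.02 -0.01 -0.16 0.84;-0.01 0 -0.16 0.84;0 0 -0.16 0;0 0 0 0;0 0 0 0",
)

```text
clock: 12.42
position: [0.5116, 0.1444, 0.3325]
orientation: [0.0, 0.962, 0.272, 0.001]
contact_force: [0.9, -0.2, 0.3]
grip_width: 0.0881
finger_force: 0.0
```

```bash
python3 s.py; sed -i 's/.mean(),0,0\],loss/.mean(),-.31,-.19],loss/' cyl.py; python3 - <<'E'
from cyl import *
import pickle
st,im,d=pickle.load(open("w3.pkl","rb"));P=cloud(im,d,st);P[d==0]=0
fitcyl(P,.095,.150,[.511,.142],.035)
st=observe();im,d=get_image("wrist");cv2.imwrite("pics/w4.png",im);P=cloud(im,d,st);P[d==0]=0
fitcyl(P,.095,.150,[.511,.142],.035)
E
```

```text
[0.51160849 0.14442925 0.3324682 ] [ 2.11168419e-01 -9.64583288e-02  1.54533293e+00 -8.08154077e-05
  1.69115073e+00  1.23056502e+00] yaw 0.551389960543881 f [ 0.88499769 -0.16412311  0.27647519] t [-0.03627883  0.01583048 -0.02466695] 0.08808113214557102 0.0
n 850 at z 0.1225 [0.51194484 0.1436108 ] slope [-0.32200792 -0.1893383 ] tilt 20.48307273859127 az -2.610048842690935 rms 0.0003443417089753586
n 2119 at z 0.1225 [0.51144254 0.14322749] slope [-0.32076611 -0.19161155] tilt 20.487634057379125 az -2.6031195693973053 rms 0.0003815989155305417
```

View pics/w4.png

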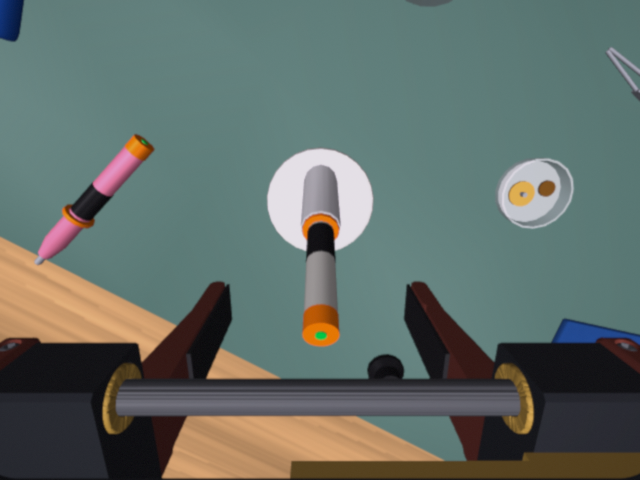

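>>> send_rows(
  rows="0.002 -0.005 -0.17 0;0 0 -0.16 0;0 0 0 0",
)

```text
clock: 12.85
position: [0.5116, 0.1442, 0.2808]
orientation: [-0.0, 0.962, 0.273, -0.001]
contact_force: [0.1, -0.7, -0.2]
grip_width: 0.0874
finger_force: 0.0
```

>>> send_rows(
  rows="0 0 0 0;0 0 0 0;0 0 0 0;0 0 0 0;0 0 0 0;0 0 0 0;0 0 0 0;0 0 0 0",
  grip=0,
  grip_force=12,
)

```text
clock: 13.85
position: [0.5119, 0.1441, 0.2815]
orientation: [0.001, 0.962, 0.273, 0.0]
contact_force: [1.5, -1.2, -0.8]
grip_width: 0.0175
finger_force: 12.0
```

```bash
python3 s.py
```

```text
[0.51189415 0.14412456 0.28154301] [ 2.10791840e-01 -8.20157870e-02  1.62202220e+00 -1.02451345e-03
  1.60143132e+00  1.22913215e+00] yaw 0.5524245571668729 f [ 1.48660017 -1.21743193 -0.79828063] t [-0.37724573 -0.2455134  -0.03156153] 0.01748820142746635 11.979837343096733
```

>>> send_rows(
  rows="-0.024 -0.0143 0.075 0;-0.024 -0.0143 0.075 0;-0.024 -0.0143 0.075 0;-0.024 -0.0143 0.075 0;0 0 0 0",
)

```text
clock: 14.48
position: [0.4972, 0.1359, 0.3284]
orientation: [-0.0, 0.962, 0.273, 0.001]
contact_force: [-0.2, -0.4, -0.7]
grip_width: 0.0178
finger_force: 12.0
```

```bash
python3 s.py; python3 - <<'E'
from m import *
im,d=get_image("scene");cv2.imwrite("pics/s5.png",cv2.resize(im[120:350,230:500],(800,681))[:600])
E
```

```text
[0.49719906 0.13594893 0.32839557] [ 2.00725592e-01 -1.40356977e-01  1.59301352e+00  5.27097383e-04
  1.68643087e+00  1.21855336e+00] yaw 0.5530300277408724 f [-0.20547969 -0.43507896 -0.67741623] t [ 0.06277072 -0.0197461   0.007     ] 0.017801421321319164 11.994530484080315
```

View pics/s5.png

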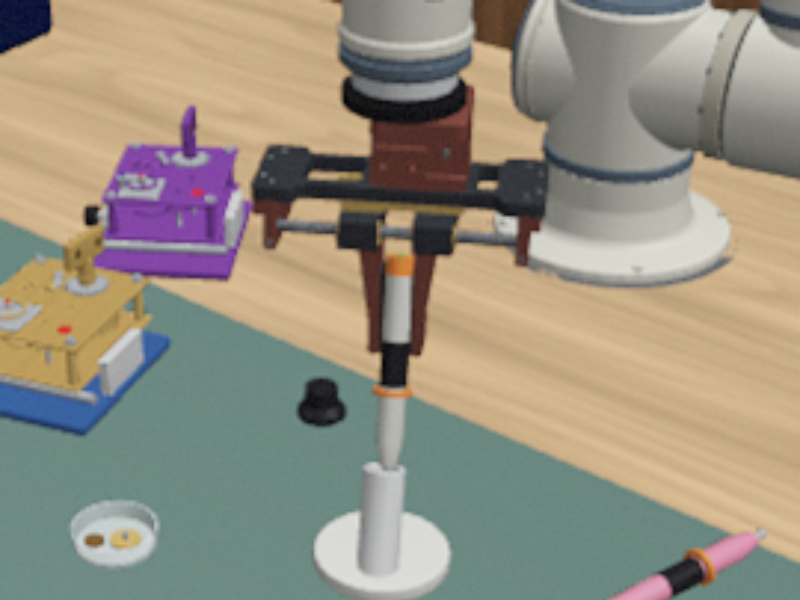

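Pickup's nose is just inside the tube (nose at about (390,465) in the crop). I'll use the rim to swing it upright in the pads by shifting the hand over the rim.

>>> send_rows(
  rows="0.043 0.026 0 0;0.043 0.026 0 0;0.043 0.026 0 0;0.043 0.026 0 0;0.043 0.026 0 0;0 0 0 0",
)

```text
clock: 15.28
position: [0.5302, 0.1557, 0.3264]
orientation: [-0.0, 0.962, 0.273, 0.0]
contact_force: [0.3, -1.3, -0.1]
grip_width: 0.0177
finger_force: 12.0
```

```bash
python3 s.py; cat > t.py <<'E'
from cyl import *
st=observe();im,d=get_image("wrist");P=cloud(im,d,st);P[d==0]=0
g=st["position"]-[0,0,.163];q=st["orientation"];y=2*np.arctan2(q[2],q[1])
# barrel below the fingertips: sleeve..nose, in front of camera
x=fitcyl(P,g[2]-.070,g[2]-.022,g[:2],.03)
a=x[2:];print("lean along tool x, deg",np.degrees(np.arctan(a@[np.cos(y),np.sin(y)])),"along tool y",np.degrees(np.arctan(a@[np.sin(y),-np.cos(y)])))
hs=cv2.cvtColor(im,cv2.COLOR_BGR2HSV)
o=(hs[...,0]>6)&(hs[...,0]<20)&(hs[...,1]>200)&(hs[...,2]>120)&(P[...,2]<g[2]-.02)&(P[...,2]>g[2]-.08)&(np.hypot(P[...,0]-g[0],P[...,1]-g[1])<.045)
print("collar",o.sum(),P[o].mean(0) if o.any() else "", "grasp",g)
cv2.imwrite("pics/t_%.2f.png"%st["clock"],im)
E
python3 t.py
```

```text
[0.53016585 0.15573597 0.32642274] [ 2.24053003e-01 -3.82962451e-02  1.50043051e+00  2.97094217e-04
  1.67905641e+00  1.24170076e+00] yaw 0.553180726028544 f [ 0.30213409 -1.30961749 -0.09667756] t [-0.27245988  0.00918715  0.02235331] 0.017736153420256057 11.99918556958437
n 1239 at z 0.11742274034099916 [0.52702701 0.15469472] slope [-0.03294001 -0.02077098] tilt 2.230084230804572 az -2.5789978718001194 rms 0.001412539758351527
lean along tool x, deg -2.2299855113118516 along tool y 0.02100443419817803
collar 395 [0.53263895 0.15822318 0.12009683] grasp [0.53016585 0.15573597 0.16342274]
```

```bash
python3 - <<'E'
import re
s=open("t.py").read()
s=s.replace('x=fitcyl(P,g[2]-.070,g[2]-.022,g[:2],.03)','''Q=P.copy();c=(P[...,2]<g[2]-.040)&(P[...,2]>g[2]-.053);Q[c]=0
x=fitcyl(Q,g[2]-.072,g[2]-.022,g[:2],.03)
A=fitcyl(Q,g[2]-.040,g[2]-.022,g[:2],.03);B=fitcyl(Q,g[2]-.075,g[2]-.053,g[:2],.03)
print("offset from grasp at x-fit",np.r_[(x[:2]-g[:2])@[np.cos(y),np.sin(y)]])''')
open("t.py","w").write(s)
E
sed -i 's/.mean(),-.31,-.19],loss/.mean(),0,0],loss/' cyl.py; python3 t.py
```

```text
n 765 at z 0.11637953765623596 [0.52642555 0.15448689] slope [-0.02887188 -0.01720833] tilt 1.9250546875524024 az -2.604101754492567 rms 0.00024910717465148987
n 509 at z 0.13237953765623595 [0.52597578 0.15421831] slope [-0.04240343 -0.02622037] tilt 2.8541392677048587 az -2.5877861201643944 rms 0.00024122133626782022
n 303 at z 0.09937953765623594 [0.52688992 0.15477225] slope [-0.03401084 -0.01952507] tilt 2.245812393789339 az -2.6204472980580813 rms 0.00024061648527003312
offset from grasp at x-fit [-0.00361791]
lean along tool x, deg -1.924818817216107 along tool y -0.03015690165617203
collar 391 [0.53241355 0.1582147  0.12002542] grasp [0.5299447  0.15567377 0.16337954]
```

```bash
ls pics/t_*; cp $(ls -t pics/t_*|head -1) pics/tv.png
```

```text
pics/t_15.28.png
pics/t_15.32.png
```

View pics/tv.png

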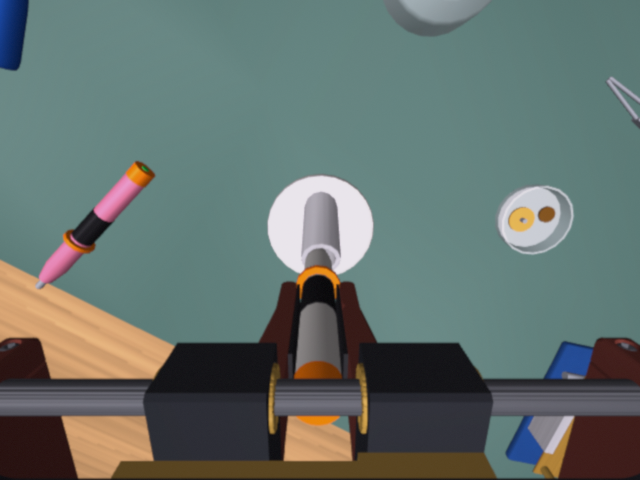

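Now near upright (tail lean about -2°). A last 3 mm nudge, firmer grip, then lift out.

>>> send_rows(
  rows="0.017 0.01 0 0;0 0 0 0",
)

```text
clock: 15.62
position: [0.5321, 0.1569, 0.3265]
orientation: [-0.0, 0.962, 0.273, -0.0]
contact_force: [-2.2, -1.3, -0.8]
grip_width: 0.0176
finger_force: 12.0
```

>>> send_rows(
  rows="0 0 0 0;0 0 0 0;0 0 0.1 0;0 0 0.2 0;0 0 0.2 0;0 0 0.1 0;0 0 0 0;0 0 0 0",
  grip_force=25,
)

```text
clock: 16.62
position: [0.5322, 0.1569, 0.4153]
orientation: [-0.0, 0.962, 0.273, -0.001]
contact_force: [-0.2, -0.5, -1.6]
grip_width: 0.0178
finger_force: 25.0
```

```bash
python3 s.py; python3 t.py
```

```text
[0.53223994 0.15689814 0.41534728] [ 2.25326661e-01 -2.74785549e-02  1.33279144e+00  1.01294273e-04
  1.83795237e+00  1.24329035e+00] yaw 0.5528592932197527 f [-0.21432533 -0.50987823 -1.6057372 ] t [ 0.02092788 -0.0549738   0.02398565] 0.017816598756344133 25.00011295080185
n 735 at z 0.20534727516042 [0.52739584 0.15498097] slope [-0.01355834 -0.00887602] tilt 0.9284151848175622 az -2.5619529483379573 rms 0.00025152897783292097
n 488 at z 0.22134727516042 [0.52719538 0.15484859] slope [-0.02886247 -0.01899423] tilt 1.97888198700819 az -2.5595482607209323 rms 0.0002450543403708618
n 287 at z 0.18834727516042 [0.52759958 0.15511946] slope [-0.01960692 -0.01510529] tilt 1.4178257154769338 az -2.4851591150759127 rms 0.00022956827797462933
offset from grasp at x-fit [-0.00512921]
lean along tool x, deg -0.9280823376927158 along tool y 0.024862543835134393
collar 375 [0.5338233  0.1589282  0.20876213] grasp [0.53223994 0.15689814 0.25234728]
```

>>> send_rows(
  rows="0.005 -0.25 0 0;0.005 -0.37 0 0;0.005 -0.37 0 0;0.005 -0.37 0 0;0.005 -0.37 0 0;0.003 -0.316 0 0;0 0 0 0;0 0 0 0",
  grip_force=30,
)

```text
clock: 17.68
position: [0.5364, -0.1498, 0.4156]
orientation: [-0.001, 0.962, 0.273, -0.001]
contact_force: [0.4, 0.5, -0.1]
grip_width: 0.0172
finger_force: 30.0
```

>>> send_rows(
  rows="0 0 -0.1 0;0 0 -0.12 0;0 0 -0.1 0;0 0 0 0;0 0 0 0",
)

```text
clock: 18.3
position: [0.5364, -0.15, 0.3689]
orientation: [0.0, 0.962, 0.273, 0.0]
contact_force: [-0.4, -0.2, -0.7]
grip_width: 0.0178
finger_force: 30.0
```

```bash
python3 s.py; python3 t.py;  python3 - <<'E'
from m import *
st=observe();im,d=get_image("wrist");P=cloud(im,d,st)
print([(a,c,P[int(c[1]),int(c[0])]) for a,c in reddot(im,20,3000)])
cv2.imwrite("pics/w6.png",im)
s,_=get_image("scene");o=np.zeros((600,800,3),np.uint8);o[:300,:400]=im[::1][100:400,120:520];o[:,400:]=cv2.resize(s[120:270,200:300],(400,600));cv2.imwrite("pics/c6.png",o)
E
```

```text
[ 0.53639205 -0.14995787  0.36894477] [-3.33693267e-01 -2.94119827e-02  1.41668628e+00  6.05927700e-06
  1.75388106e+00  6.84172958e-01] yaw 0.5529312069494885 f [-0.38379323 -0.1572746  -0.73241128] t [-0.03664804 -0.02990128 -0.01087864] 0.01782945685033388 29.999914839863777
n 732 at z 0.15894476727780923 [ 0.53195561 -0.1518158 ] slope [-0.01558418 -0.009386  ] tilt 1.0422331101459943 az -2.5995001744770234 rms 0.0002333738269074057
n 492 at z 0.17494476727780922 [ 0.53171747 -0.15195739] slope [-0.0260055  -0.01607716] tilt 1.751208043029572 az -2.587882535637362 rms 0.00022620992816919954
n 289 at z 0.14194476727780925 [ 0.53221086 -0.15167145] slope [-0.01876446 -0.01719966] tilt 1.4581223282107516 az -2.3996771308348004 rms 0.0002317192607669514
offset from grasp at x-fit [-0.00475112]
lean along tool x, deg -1.0421719045061382 along tool y -0.011297505803905027
collar 402 [ 0.53837836 -0.1478442   0.16230888] grasp [ 0.53639205 -0.14995787  0.20594477]
[(np.int32(131), array([317.02290076, 238.45801527]), array([ 0.60779782, -0.10522604,  0.34937157])), (np.int32(298), array([542.57718121, 367.79194631]), array([ 0.52393286, -0.44275421,  0.02270435]))]
```

View pics/c6.png

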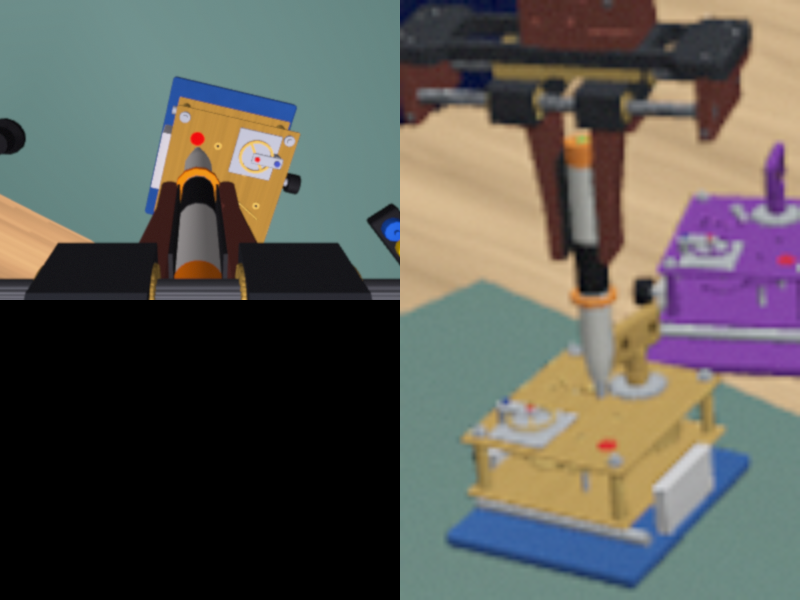

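```bash
python3 - <<'E'
from h import *
st=observe()
print("dot",onplane("wrist",[317.0,238.46],.068,st))
m,r,o=pose("scene"); ps=[200+201.5/4,120+393/4]; ds=[200+206.5/4,120+445/4]
print("scene dot",onplane("scene",ds,.068))
mw,rw,ow=pose("wrist",st)
im=cv2.imread("pics/w6.png");
print("tip tri",tri([(o,dirs(m,r,ps)[0]),(ow,dirs(mw,rw,[317.5,247.5])[0])]))
def proj(p):
    c=rw.T@(p-ow);k=f(mw);return mw["cx"]+k*c[0]/-c[2],mw["cy"]-k*c[1]/-c[2]
print(proj(np.array([.5329,-.1512,.0998])),proj(np.array([.5324,-.1514,.068])))
E
```

```text
dot [[ 0.53256111 -0.15145308  0.068     ]]
scene dot [[ 0.53593811 -0.14896303  0.068     ]]
tip tri [ 0.53539274 -0.15008865  0.10036647]
(np.float64(316.9224704225442), np.float64(250.7470811073558)) (np.float64(316.8431435972581), np.float64(238.58626675425108))
```

>>> send_rows(
  rows="0 0 -0.06 0;0 0 -0.06 0;0 0 -0.05 0;0 0 0 0;0 0 0 0",
)

```text
clock: 19.08
position: [0.5364, -0.1501, 0.3433]
orientation: [0.0, 0.962, 0.273, 0.0]
contact_force: [-0.8, 0.1, -0.1]
grip_width: 0.0177
finger_force: 30.0
```

```bash
cat > fz.py <<'E'
from h import *
z=[observe() for _ in range(1)];s=z[0];print(s["position"],s["contact_force"],s["ft_torque"])
E
python3 fz.py
```

```text
[ 0.5363994  -0.15005059  0.3432836 ] [-0.7526987   0.05368525 -0.09567771] [-0.04423133  0.03472537  0.03610692]
```

>>> send_rows(
  rows="0 0 -0.014 0;0 0 -0.014 0;0 0 0 0;0 0 0 0",
)

```text
clock: 19.58
position: [0.5364, -0.15, 0.339]
orientation: [0.0, 0.962, 0.273, 0.0]
contact_force: [1.0, 0.2, -0.7]
grip_width: 0.0177
finger_force: 30.0
```

>>> send_rows(
  rows="0 0 -0.014 0;0 0 0 0;0 0 0 0",
)

```text
clock: 19.95
position: [0.5364, -0.1501, 0.3371]
orientation: [0.0, 0.962, 0.273, 0.0]
contact_force: [0.5, 0.3, 0.0]
grip_width: 0.0175
finger_force: 30.0
```

```bash
python3 fz.py; python3 t.py
```

```text
[ 0.53640751 -0.15005685  0.3370594 ] [0.51377413 0.29970442 0.03386079] [-0.00854043 -0.06158802  0.02645942]
n 736 at z 0.12705940224433873 [ 0.53198647 -0.15191613] slope [-0.01549785 -0.01078105] tilt 1.0815552899734888 az -2.533793469346324 rms 0.00023654862859741422
n 492 at z 0.14305940224433872 [ 0.53175131 -0.15208185] slope [-0.02545088 -0.01497748] tilt 1.6915025484366184 az -2.6096823592006135 rms 0.00022856299783949145
n 284 at z 0.11005940224433872 [ 0.53222595 -0.15174549] slope [-0.02055263 -0.01998964] tilt 1.6422472358070552 az -2.37008011596349 rms 0.00024014527993895397
offset from grasp at x-fit [-0.0047388]
lean along tool x, deg -1.0799210117336129 along tool y 0.05944852743174052
collar 395 [ 0.5384161  -0.14786508  0.13042395] grasp [ 0.53640751 -0.15005685  0.1740594 ]
```

```bash
cat > fz.py <<'E'
from h import *
F=[]
for _ in range(14):
    get_image("wrist");s=observe();F.append(s["contact_force"])
F=np.array(F);print(s["clock"],s["position"],F.mean(0),F.std(0)/14**.5,s["finger_force"])
E
python3 fz.py
```

```text
20.7 [ 0.53638505 -0.15006662  0.33684767] [0.53135174 0.111147   0.29250774] [0.12084227 0.15598837 0.09097928] 29.999833703041077
```

>>> send_rows(
  rows="0 0 -0.01 0;0 0 -0.01 0;0 0 0 0;0 0 0 0",
)

```text
clock: 21.2
position: [0.5364, -0.1501, 0.334]
orientation: [0.0, 0.962, 0.273, 0.0]
contact_force: [0.9, 0.7, 0.9]
grip_width: 0.0175
finger_force: 30.0
```

```bash
python3 fz.py
```

```text
21.9 [ 0.53639765 -0.15005732  0.33384496] [ 0.92700859 -0.09837241  1.36942598] [0.14234634 0.12866048 0.09224001] 29.99989114701748
```

>>> send_rows(
  rows="0 0 -0.005 0;0 0 0 0;0 0 0 0;0 0 0 0",
)

```text
clock: 22.4
position: [0.5364, -0.15, 0.3331]
orientation: [0.0, 0.962, 0.273, 0.0]
contact_force: [0.8, -0.5, 1.7]
grip_width: 0.0176
finger_force: 30.0
```

```bash
python3 fz.py; python3 t.py; python3 - <<'E'
from m import *
st=observe();im,d=get_image("wrist");P=cloud(im,d,st);P[d==0]=0
k=(np.hypot(P[...,0]-.4735,P[...,1]+.1897)<.035)&(P[...,2]>.105)&(P[...,2]<.12)
p=P[k];print(len(p),cv2.minAreaRect(np.float32(p[:,:2]*1000)) if len(p)>5 else "")
print(sorted([(int(a),c.round(1).tolist()) for a,c in reddot(im,5,3000)]))
E
```

```text
23.1 [ 0.53633986 -0.15006516  0.33306   ] [ 1.04897024 -0.06183886  1.61491142] [0.06894507 0.13608644 0.12842148] 29.999954849481583
n 729 at z 0.12305999732012088 [ 0.5318512  -0.15187274] slope [-0.01490697 -0.0102539 ] tilt 1.036545014630812 az -2.53906097008641 rms 0.00024200000846450284
n 487 at z 0.13905999732012087 [ 0.53162692 -0.15203249] slope [-0.0241566  -0.01619913] tilt 1.6659937323283682 az -2.5508798772579255 rms 0.00023983917394077603
n 286 at z 0.10605999732012086 [ 0.5320735  -0.15169894] slope [-0.02384198 -0.00958795] tilt 1.472042392640123 az -2.7592380523987727 rms 0.0002234198535416798
offset from grasp at x-fit [-0.00476924]
lean along tool x, deg -1.0352617853392916 along tool y 0.0515728688033999
collar 399 [ 0.5382455  -0.14791238  0.12649674] grasp [ 0.53633986 -0.15006516  0.17006   ]
0 
[(10, [385.8, 277.0]), (29, [317.1, 247.9])]
```

```bash
python3 -c "
from cell import *
print(sign_off())"
```

```text
the job is handed in; nothing more can be done
None
```

The job is handed in at about 23 s of the 72 s allowed, though the verdict wasn't reported: the key is wound to its stop, and the pickup is held about 1° off upright with its tip within about 1 mm of the red dot's centre. The sprung tip is about 4–6 mm in, pressing with roughly 2.4 N; nothing else on the bench was knowingly touched, but I took no final picture to check.

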